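# Make up two table condiment caddies

### The job

Make up the two wooden table caddies for service from the stock standing behind them. The long three-bay caddy is for the pizza table and gets the steel shaker, the pepper mill and the short squeeze bottle; the short two-bay caddy is for the grill table and gets the spice jar and the tall slim squeeze bottle. Stand each piece upright on the floor of a bay of its own (the shaker only fits the wide middle bay), and leave the glasses standing where they are.

Things in the scene. Friction and masses are not known exactly. Their poses are not given: they have to be found in the camera images.
- long_caddy: Longer birch caddy: loose open tray, 96 mm wide (x), bays in a row along its y (within 0.2 rad of world y). Panels 6 mm; bay floor 11 mm up, side walls 40, dividers 34, end panels 69 mm high with hand slot. Origin: centre of underside, z up. 242 mm long; wide middle bay 84 x 84 at y = 0, narrower end bays (84 in x, 67 in y) centred at y = +81.5 and -81.5 mm.
- short_caddy: Shorter birch caddy: loose open tray, 96 mm wide (x), bays in a row along its y (within 0.2 rad of world y). Panels 6 mm; bay floor 11 mm up, side walls 40, dividers 34, end panels 69 mm high with hand slot. Origin: centre of underside, z up. 166 mm long; two equal bays (84 in x, 74 in y) centred at y = +40 and -40 mm.
- shaker: Steel shaker with a domed, pierced top, round, upright, 68 mm diameter, 104 mm high, 0.21 kg. Too wide for the narrow bays. Gripped round the middle or upper body at 60 to 80 mm height. Origin: centre of the underside; z up.
- pepper_mill: Dark turned-wood table pepper mill with steel foot ring and a small steel nut on top, round, upright, 126 mm high, foot 52 mm diameter, slim waist, 0.24 kg. The straight-sided head between 87 and 112 mm height is 48 mm in diameter and good to grip at 100 mm; it does not turn. Origin: centre of the underside; z up.
- short_bottle: The shorter, stubby squeeze bottle with a pointed nozzle, amber-brown, upright, 158 mm high, body 50 mm diameter up to 96 mm, cap collar about 39 mm diameter from 96 to 122 mm (good to grip at 110 mm), nozzle above; 0.22 kg. Origin: centre of the underside; z up.
- spice_jar: Short round spice jar with red-brown contents and a pale screw cap, upright, 94 mm high, body 58 mm diameter up to 78 mm, cap 52 mm diameter; gripped round the body at 65 mm height; 0.19 kg. Origin: centre of the underside; z up.
- tall_bottle: The taller, slim squeeze bottle with a pointed nozzle, pale beige, upright, 206 mm high, body 47 mm diameter up to 143 mm, cap collar 36 mm diameter from 143 to 166 mm (good to grip at 155 mm; it can swing there if jerked), nozzle above; 0.22 kg. Origin: centre of the underside; z up.
- tumbler: Bystander: empty clear glass tumbler, 81 mm diameter, 92 mm high, standing in the same row as the stock; it stays where it is. Origin: centre of the underside.
- wine_glass_left: Bystander: clear stemmed wine glass, 80 mm diameter, 201 mm high, at the far left corner of the table; it stays where it is. Origin: centre of the underside.
- wine_glass_right: Bystander: clear stemmed wine glass, 80 mm diameter, 201 mm high, at the far right corner of the table; it stays where it is. Origin: centre of the underside.

How it is judged:
At the end, for the whole second after the job is handed in: Long caddy: shaker in the middle bay (12 mm), mill and short bottle in the end bays, either way round (20 mm). Short caddy: jar and tall bottle in its two bays, either way round (20 mm). Each upright (0.12 rad), foot on the bay floor (5 mm), at rest, let go (y of shaker in the frame of long_caddy between -0.012 and 0.012 m and x of shaker in the frame of long_caddy between -0.03 and 0.03 m and z of shaker in the frame of long_caddy between 0.006 and 0.016 m and angle between shaker's own z axis and vertical below 0.12 rad and (((y of pepper_mill in the frame of long_caddy between 0.06 and 0.1 m and x of pepper_mill in the frame of long_caddy between -0.03 and 0.03 m and z of pepper_mill in the frame of long_caddy between 0.006 and 0.016 m and angle between pepper_mill's own z axis and vertical below 0.12 rad) and (y of short_bottle in the frame of long_caddy between -0.1 and -0.06 m and x of short_bottle in the frame of long_caddy between -0.03 and 0.03 m and z of short_bottle in the frame of long_caddy between 0.006 and 0.016 m and angle between short_bottle's own z axis and vertical below 0.12 rad)) or ((y of pepper_mill in the frame of long_caddy between -0.1 and -0.06 m and x of pepper_mill in the frame of long_caddy between -0.03 and 0.03 m and z of pepper_mill in the frame of long_caddy between 0.006 and 0.016 m and angle between pepper_mill's own z axis and vertical below 0.12 rad) and (y of short_bottle in the frame of long_caddy between 0.06 and 0.1 m and x of short_bottle in the frame of long_caddy between -0.03 and 0.03 m and z of short_bottle in the frame of long_caddy between 0.006 and 0.016 m and angle between short_bottle's own z axis and vertical below 0.12 rad))) and (((y of spice_jar in the frame of short_caddy between 0.02 and 0.06 m and x of spice_jar in the frame of short_caddy between -0.03 and 0.03 m and z of spice_jar in the frame of short_caddy between 0.006 and 0.016 m and angle between spice_jar's own z axis and vertical below 0.12 rad) and (y of tall_bottle in the frame of short_caddy between -0.06 and -0.02 m and x of tall_bottle in the frame of short_caddy between -0.03 and 0.03 m and z of tall_bottle in the frame of short_caddy between 0.006 and 0.016 m and angle between tall_bottle's own z axis and vertical below 0.12 rad)) or ((y of spice_jar in the frame of short_caddy between -0.06 and -0.02 m and x of spice_jar in the frame of short_caddy between -0.03 and 0.03 m and z of spice_jar in the frame of short_caddy between 0.006 and 0.016 m and angle between spice_jar's own z axis and vertical below 0.12 rad) and (y of tall_bottle in the frame of short_caddy between 0.02 and 0.06 m and x of tall_bottle in the frame of short_caddy between -0.03 and 0.03 m and z of tall_bottle in the frame of short_caddy between 0.006 and 0.016 m and angle between tall_bottle's own z axis and vertical below 0.12 rad))) and linear speed of each of shaker, pepper_mill, short_bottle, spice_jar, tall_bottle below 0.02 m/s); the robot touches nothing.
It fails at once if a glass is shifted by more than 25 mm or tipped by more than 0.4 rad (distance of any of tumbler, wine_glass_left, wine_glass_right from where it was at the start of the episode above 0.025 m or angle between any of tumbler, wine_glass_left, wine_glass_right's own z axis and vertical above 0.4 rad).
It also fails if it takes over 147 s, if anything falls off the work surface, if the arm or the gripper's body presses on something with over 40 N, if the wrist force passes 120 N, or if a joint passes its speed limit or range.

### The arm

A 6-joint arm with a two-finger parallel gripper is mounted at the origin on the work surface; the furniture and walls round the work are solid. World frame = base frame: x ahead of the robot, y to its left, z up, the work surface at z = 0. Lengths are in m, angles in rad, forces in N, time in s.
With the tool pointing down it reaches from about 0.35 to 0.725 m from the base axis. Payload 4.3 kg.
Tool frame: the origin (TCP) lies midway between the tips of the shut fingers; the grasp point (between the pads) lies manip.pinch_z behind it (manip.pinch_z is the distance from the TCP to the grasp point, in m); z points along the fingers, y is the line along which they close (so a half turn about z gives the same grasp; the last joint's range is limited). The gripper opens to 85 mm and grips with 20 to 120 N. Pads are 22 mm wide; open, the fingers measure 114 mm over their backs; the gripper's body (76 mm by 85 mm) begins 54 mm behind the grasp point. The pads swing forward as they close: fully open they stand 13 mm farther back than shut.
Start: joints at [1.202, 0.377, 0.081, 1.274, 0, 1.46], TCP at [0.147, 0.556, 0.194] pointing down, gripper open.
Joint ranges: [-2.72, 2.72], [-0.84, 1.66], [-1.02, 1.22], [-1.77, 2.12], [-1.37, 1.28], [-3.14, 3.14]. Speed limits (rad/s): [2.57, 2.57, 3.14, 3.14, 3.14, 3.14].

### API

Orientations are given as a 3x3 rotation matrix whose columns are the frame's x, y, z axes.
In Python, from station import manip gives the robot as it stands. The module is installed in compiled form; this text tells all that it offers.
- The arm moves only by the tool drive_tool, never from a script. Its argument "targets" is a list that holds one entry, the list of rows, each a list of 4 numbers: the shift along the tool's x, y, z in cm, then the turn about the tool's z in degrees. A call has 1 to 8 rows; each row shifts and turns the commanded pose from where the row before left it, along the tool's axes as they then stand; what a row does not reach is not made up. A row lasts 1/8 s, in which the tool goes at most 62.5 mm and 10.7 degrees, less where a joint would pass 70% of its speed; a pose out of reach is approached as far as the arm can. A call is refused whole if a number of a shift passes 6.25 or a number of a turn 10.7, either way. A call with a gripper value outside its range is refused whole. "fingers" is the finger opening in cm, from 0 to 8.54, set as the call begins (left out, the last holds). The fingers move at their own pace and stop on an object; "squeeze" is the grip in N (left out, the last holds). Time passes only in rows, so rows that do not move let the fingers close. It gives the time, the measured TCP pose, the force, the opening and the grip force at its end, in the units of the state.
- manip.sense(): the state, without advancing time (a new reading comes with each control period).
- manip.read_camera(name): name is "side" or "top"; returns (picture, depth): 420x560x3 uint8, red, green, blue; 420x560 float32, m along the optical axis (not along the pixel's ray), 0 where there is no reading.
- manip.get_calibration(name): a dict with "camera_matrix" (3x3 intrinsics, pixels), "dist" ([k1, k2, p1, p2, k3] as OpenCV has them; the pictures are not rectified), "R" (3x3) and "t" (3): a world point X has camera coordinates R X + t. Camera axes: x right, y down, z forward; pixel columns grow to the right and rows downward; lengths in m; the calibration is good to about 2 mm. A picture is of the moment at which its call begins. get_calibration takes no time and is no camera call.
- manip.close_job(): hands the job in; it is judged then, once.
The state is a dict: "clock": time; "joint_pos": joint angles; "dq": joint speeds; "tau": joint torques, N m; "ee_pos": TCP position; "ee_rot": TCP orientation; "contact_force": force on the tool from outside, world axes, zero at the start; "ft_torque": the same for the moment, N m; "width": finger opening in m; "gripper_force": force on a finger pad.
Only numpy, scipy, OpenCV 4.12 (cv2) and the standard library are available. Lean on these libraries where they do the work, as an engineer would, in place of code of your own. Each camera call takes 0.05 s, during which the arm holds its last target. There are 200 camera calls.

## Working session

There is one attempt and no reset: what is moved stays moved. The work goes in short steps, Python scripts to look and compute and a tool call to move; the robot and the scene stay as the last step left them, time stands still between calls to the robot, and variables do not carry over. Pictures are saved under pics/ and viewed, at most 14 in all, crops included, and the job is handed in when it is done.

Besides the shell and the picture viewer there is one more tool, called after "Request:" by a JSON object that holds its "op" and its "data", one argument or row to a line. drive_tool: Moves the arm, as the interface text tells. Its arguments: {"type":"object","properties":{"targets":{"type":"array"},"fingers":{"type":"number"},"squeeze":{"type":"number"}},"required":["targets"]}

```bash
mkdir -p pics; cat > h.py <<'E'
import numpy as np, cv2
from station import manip
def shot(n,tag=None):
    p,d=manip.read_camera(n)
    if tag: cv2.imwrite(f'pics/{tag}.png',p[:,:,::-1]); np.save(f'{tag}.npy',d)
    return p,d
def cloud(n,d):
    c=manip.get_calibration(n); K=np.array(c['camera_matrix'],float)
    h,w=d.shape; u,v=np.meshgrid(np.arange(w),np.arange(h))
    q=cv2.undistortPoints(np.stack([u,v],-1).reshape(-1,1,2).astype(float),K,np.array(c['dist'],float)).reshape(h,w,2)
    X=np.dstack([q[...,0]*d,q[...,1]*d,d])
    return (X-np.array(c['t']))@np.array(c['R'])
E
python3 - <<'E'
from h import *
np.set_printoptions(precision=4,suppress=True)
for n in('top','side'):
    shot(n,n+'0'); c=manip.get_calibration(n); print(n,c, -np.array(c['R']).T@c['t'])
s=manip.sense(); print(s, manip.pinch_z)
E
```

```text
top {'camera_matrix': array([[404.3805,   0.    , 281.4164],
       [  0.    , 404.3805, 213.7838],
       [  0.    ,   0.    ,   1.    ]]), 'dist': array([0.0296, 0.    , 0.    , 0.    , 0.    ]), 'R': array([[ 0.3561, -0.9345, -0.0039],
       [-0.9095, -0.3456, -0.2313],
       [ 0.2148,  0.0859, -0.9729]]), 't': array([-0.1905,  0.5398,  0.9853])} [ 0.3472 -0.0761  1.0827]
side {'camera_matrix': array([[453.6962,   0.    , 278.5977],
       [  0.    , 453.6962, 207.5107],
       [  0.    ,   0.    ,   1.    ]]), 'dist': array([-0.1051,  0.    ,  0.    ,  0.    ,  0.    ]), 'R': array([[ 0.9242, -0.382 , -0.0006],
       [-0.2901, -0.7009, -0.6516],
       [ 0.2485,  0.6023, -0.7586]]), 't': array([-0.5403,  0.1973,  1.0609])} [ 0.2929 -0.7071  0.9331]
{'clock': 0.1, 'joint_pos': array([1.2017, 0.378 , 0.0798, 1.2744, 0.    , 1.4605]), 'dq': array([-0.0001, -0.0034,  0.0023,  0.0001,  0.0009, -0.0017]), 'tau': array([  0.0017, -46.4694,  27.0582,   0.012 ,  -0.0002,  -0.    ]), 'ee_pos': array([0.1469, 0.5552, 0.1934]), 'ee_rot': array([[-0.9667,  0.2559, -0.0007],
       [ 0.2559,  0.9667, -0.0017],
       [ 0.0002, -0.0018, -1.    ]]), 'contact_force': array([ 0.2918, -0.4883,  0.9091]), 'ft_torque': array([ 0.0251, -0.0464,  0.0009]), 'gripper_force': 0.0, 'width': 0.0852671163024543} 0.0187
```

View pics/top0.png

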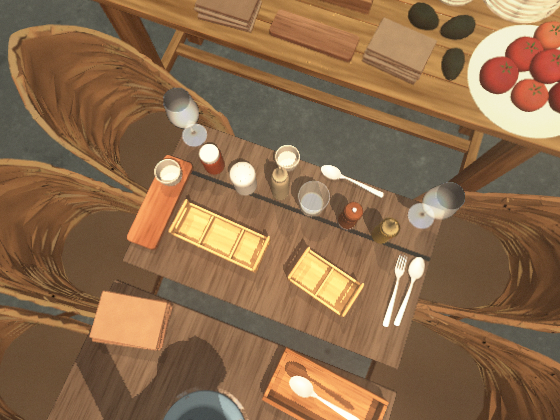

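View pics/side0.png

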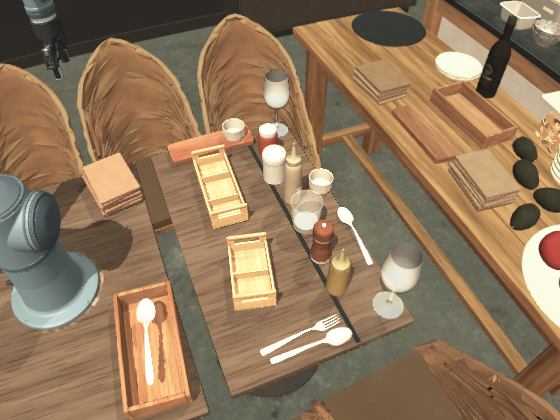

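The top view shows the stock row: jar (210,157), shaker (242,178), tall bottle (280,180), tumbler (313,198), mill (352,213) and short bottle (388,230). The long caddy is at (220,235), the short one at (326,281), with small extra cups at (288,157) and (168,170). The side view agrees, with the same order from the top: jar (268,135), shaker (274,163), tall bottle (293,175), mill (321,242), short bottle (340,270).

```bash
cat > m.py <<'E'
from h import *
np.set_printoptions(precision=4,suppress=True)
A=[]
for n in('top','side'):
    d=np.load(n+'0.npy'); P=cloud(n,d); ok=(d>0); A.append(P[ok]); 
    t=P[ok]; print(n,'table z',np.median(t[(t[:,0]>.4)&(t[:,0]<.6)&(abs(t[:,1])<.25)&(t[:,2]<.01)&(t[:,2]>-.02)][:,2]))
# seeds (top pixel, z of the seen top)
top=cloud('top',np.load('top0.npy'))
seeds=dict(jar=(210,153,.065,29,.078),shaker=(242,176,.07,34,.1),tall=(280,180,.155,18,.16),mill=(352,213,.1,24,.11),short=(388,230,.11,19.5,.12),tumb=(313,195,.08,40,.09),cup=(288,157,.05,35,.06),cup2=(168,170,0,0,0))
for k,(u,v,z,r,zz) in seeds.items():
    print(k,'top px',top[v-3:v+4,u-3:u+4].reshape(-1,3)[np.argmax(top[v-3:v+4,u-3:u+4,2])])
B=np.vstack(A)
m=(B[:,0]>.25)&(B[:,0]<.95)&(abs(B[:,1])<.5)&(B[:,2]>.03)&(B[:,2]<.25); B=B[m]
# height map 3mm -> picture, x up, y left
g=np.zeros((234,334)); i=((.95-B[:,0])/.003).astype(int); j=((.5-B[:,1])/.003).astype(int)
np.maximum.at(g,(i,j),B[:,2])
im=cv2.applyColorMap(np.clip(g/.21*255,0,255).astype('uint8'),cv2.COLORMAP_JET); im[g==0]=0
cv2.imwrite('pics/hm.png',cv2.resize(im,None,fx=2.3,fy=2.3,interpolation=0))
E
python3 m.py
```

```text
top table z 0.0008822789651462325
side table z 4.688051124409551e-05
jar top px [0.642  0.2464 0.099 ]
shaker top px [0.6213 0.1476 0.1073]
tall top px [0.6327 0.0401 0.1655]
mill top px [ 0.3472 -0.0761  1.0827]
short top px [ 0.3472 -0.0761  1.0827]
tumb top px [ 0.667  -0.0335  0.0192]
cup top px [0.7446 0.066  0.0114]
cup2 top px [0.5914 0.3577 0.0298]
```

View pics/hm.png

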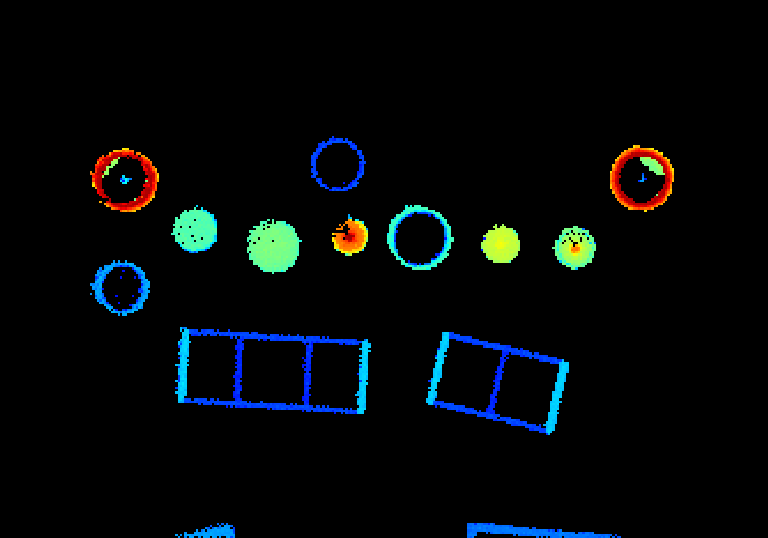

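The height map shows every item cleanly: the stock row at about row 240, the caddies at rows 330–430, and wine glasses at (125,180) and (642,180). Next I fit the centres.

```bash
cat > fit.py <<'E'
from h import *
from scipy.optimize import least_squares
np.set_printoptions(precision=4,suppress=True)
import sys
def measure(tag='0'):
    A={n:cloud(n,np.load(n+tag+'.npy')) for n in('top','side')}
    def px(c,r): return np.array([.95-r/2.3*.003,.5-c/2.3*.003])
    S=dict(jar=(195,230,.03,.07,.029),shaker=(273,246,.03,.085,.034),tall=(350,238,.02,.135,.0235),mill=(501,244,.089,.11,.024),short=(575,247,.02,.09,.025),tumbler=(420,238,.08,.1,.0405),cup=(338,165,.03,.2,.03),wl=(125,180,.18,.22,.035),wr=(642,180,.18,.22,.035))
    for k,(c,r,z0,z1,R) in S.items():
        s=px(c,r)
        for n,P in A.items():
            p=P.reshape(-1,3); p=p[(np.hypot(*(p[:,:2]-s).T)<R+.02)&(p[:,2]>z0)&(p[:,2]<z1)][:,:2]
            if len(p)<15: print(k,n,len(p));continue
            f=least_squares(lambda q:np.hypot(p[:,0]-q[0],p[:,1]-q[1])-R,s,loss='soft_l1',f_scale=.002)
            print(k,n,len(p),f.x,'rms',np.sqrt(np.median(f.fun**2)))
    for k,(c,r,L) in dict(long=(273,372,.15),short_c=(497,384,.11)).items():
        s=px(c,r)
        for n,P in A.items():
            p=P.reshape(-1,3); p=p[(np.hypot(*(p[:,:2]-s).T)<L)&(p[:,2]>.032)&(p[:,2]<.075)&(p[:,0]<s[0]+.09)]
            (cx,cy),(w,h),a=cv2.minAreaRect((p[:,:2]*1000).astype(np.float32))
            q=p[p[:,2]>.062][:,:2]; y=q[:,1]-s[1]; e1=q[y>0].mean(0); e2=q[y<0].mean(0)
            print(k,n,(cx,cy),(w,h),a,'ends mid',(e1+e2)/2,'len',np.linalg.norm(e1-e2),'yaw',np.arctan2(-(e1-e2)[0],(e1-e2)[1]))
measure(*sys.argv[1:])
E
python3 fit.py
```

```text
jar top 126 [0.652  0.2473] rms 0.00032165196067634094
jar side 122 [0.6527 0.25  ] rms 0.000913130259817228
shaker top 117 [0.6317 0.1457] rms 0.0006124767016459157
shaker side 297 [0.6317 0.1483] rms 0.001135096162179501
tall top 240 [0.6438 0.0455] rms 0.0003818782327944073
tall side 482 [0.6442 0.0479] rms 0.0007381187349597238
mill top 36 [ 0.6329 -0.1531] rms 0.0002727211142934045
mill side 111 [ 0.6335 -0.1509] rms 0.0005608999811271657
short top 164 [ 0.6277 -0.2506] rms 0.0004118062476962684
short side 373 [ 0.6285 -0.2484] rms 0.0006296680344209
tumbler top 150 [ 0.6391 -0.0481] rms 0.0013509413455346565
tumbler side 242 [ 0.6402 -0.0472] rms 0.0013961249105327014
cup top 136 [0.7353 0.0596] rms 0.0020289082637117185
cup side 168 [0.7357 0.0607] rms 0.001972288240198424
wl top 309 [0.715 0.337] rms 0.001095061394392971
wl side 305 [0.7161 0.3394] rms 0.0014486675822216813
wr top 308 [ 0.7171 -0.3383] rms 0.001633113445525122
wr side 465 [ 0.7174 -0.3356] rms 0.0016761347327722068
long top (466.3984375, 144.2541961669922) (244.9590301513672, 96.13011932373047) 86.19969940185547 ends mid [0.4648 0.1434] len 0.2345737884077792 yaw -0.06095713671186708
long side (466.4551086425781, 145.5269775390625) (248.8667755126953, 96.845947265625) 86.39234161376953 ends mid [0.4668 0.1442] len 0.2364445043457217 yaw -0.06538735962456983
short_c top (451.1534118652344, -148.95448303222656) (169.8345184326172, 97.82716369628906) 76.26107025146484 ends mid [ 0.4506 -0.1481] len 0.15919444707177177 yaw -0.24192753273531883
short_c side (452.0692443847656, -148.23306274414062) (171.34683227539062, 96.45137786865234) 76.21215057373047 ends mid [ 0.4509 -0.1488] len 0.15987602737541184 yaw -0.24121740541553854
```

Request:
{"op": "drive_tool", "data": {
  "targets": [
    [[0, 0, 0, 10.7], [0, 0, 0, 10.7], [0, 0, 0, 10.7], [0, 0, 0, 10.7], [0, 0, 0, 10.7], [0, 0, 0, 10.7], [0, 0, 0, 10.7], [0, 0, 0, 0.3]]
  ],
  "fingers": 8.54
}}

```text
clock: 1.1
ee_pos: [0.147, 0.5555, 0.1937]
ee_rot: [[-0.001, 1.0, -0.0], [1.0, 0.001, -0.001], [-0.001, -0.0, -1.0]]
contact_force: [0.9, -0.5, 0.0]
width: 0.0853
gripper_force: 0.0
```

Request:
{"op": "drive_tool", "data": {
  "targets": [
    [[-4, 4, 0, 0], [-4, 4, 0, 0], [-4, 4, 0, 0], [-4, 4, 0, 0], [-4, 4, 0, 0], [-4, 4, 0, 0], [-4, 4, 0, 0], [-4, 4, 0, 0]]
  ]
}}

```text
clock: 2.1
ee_pos: [0.468, 0.2342, 0.1941]
ee_rot: [[-0.003, 1.0, -0.0], [1.0, 0.003, 0.0], [0.0, -0.0, -1.0]]
contact_force: [1.2, 0.8, -0.1]
width: 0.0851
gripper_force: 0.0
```

Request:
{"op": "drive_tool", "data": {
  "targets": [
    [[-2.2, 4, 0, 0], [-2.2, 4, 0, 0], [-2.2, 4.2, 0, 0], [-2.2, 4.2, 0, 0], [0, 0, 3, 0], [0, 0, 3, 0], [0, 0, 0, 0]]
  ]
}}

```text
clock: 2.98
ee_pos: [0.6284, 0.1472, 0.131]
ee_rot: [[-0.002, 1.0, -0.007], [1.0, 0.002, -0.001], [-0.001, -0.007, -1.0]]
contact_force: [-0.8, -0.1, -0.2]
width: 0.0854
gripper_force: 0.0
```

Request:
{"op": "drive_tool", "data": {
  "targets": [
    [[0, 0.3, 0, 0], [0, 0, 2.7, 0], [0, 0, 2.7, 0], [0, 0, 2.7, 0], [0, 0, 0, 0], [0, 0, 0, 0]]
  ]
}}

```text
clock: 3.72
ee_pos: [0.6355, 0.148, 0.0554]
ee_rot: [[-0.0, 1.0, 0.003], [1.0, 0.0, 0.001], [0.001, 0.003, -1.0]]
contact_force: [-0.1, -1.2, 0.2]
width: 0.0853
gripper_force: 0.0
```

Request:
{"op": "drive_tool", "data": {
  "targets": [
    [[0, 0, 0, 0], [0, 0, 0, 0], [0, 0, 0, 0], [0, 0, 0, 0], [0, 0, 0, 0], [0, 0, 0, 0]]
  ],
  "fingers": 5.5,
  "squeeze": 40
}}

```text
clock: 4.47
ee_pos: [0.6319, 0.1484, 0.0583]
ee_rot: [[-0.0, 1.0, -0.001], [1.0, 0.0, 0.001], [0.001, -0.001, -1.0]]
contact_force: [-13.7, -1.1, 26.3]
width: 0.0553
gripper_force: 14.0
```

Request:
{"op": "drive_tool", "data": {
  "targets": [
    [[0, 0, 0, 0], [0, 0, 0, 0], [0, 0, 0, 0], [0, 0, 0, 0]]
  ],
  "fingers": 8.54
}}

```text
clock: 4.97
ee_pos: [0.6339, 0.1476, 0.0528]
ee_rot: [[0.001, 1.0, -0.0], [1.0, -0.001, 0.0], [0.0, -0.0, -1.0]]
contact_force: [0.8, -0.3, 0.1]
width: 0.0857
gripper_force: 0.0
```

```bash
python3 - <<'E'
from h import *
p,d=shot('side','side1'); cv2.imwrite('pics/s1c.png',cv2.resize(p[80:250,180:360,::-1],None,fx=3,fy=3))
E
```

```text
(no output)
```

View pics/s1c.png

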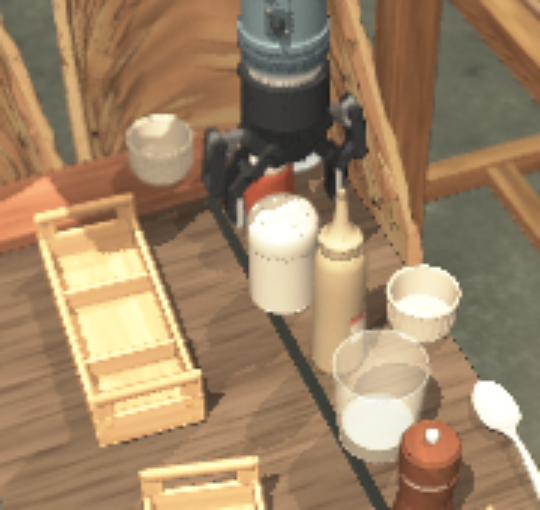

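The gripper straddles the jar rather than the shaker, and the 55 mm closed width fits the jar. I'll check the depth frame against the arm's reported pose.

```bash
python3 - <<'E'
from h import *
np.set_printoptions(precision=4,suppress=True)
s=manip.sense(); print(s['ee_pos'],s['joint_pos'])
c=manip.get_calibration('side')
for X in ([.634,.148,.053],[.632,.147,.104],[.652,.249,.094],[0,0,0]):
    q=cv2.projectPoints(np.array([X],float),cv2.Rodrigues(c['R'])[0],c['t'],c['camera_matrix'],c['dist'])[0]; print(X,q.ravel())
P=cloud('side',np.load('side1.npy'))
for u,v in [(259,150),(293,145),(274,155),(262,180),(274,175),(250,135),(297,125),(268,143)]: print(u,v,P[v,u])
T,d=shot('top','top1'); 
E
python3 fit.py 1 | grep -E 'jar|shaker|tall'
```

```text
[0.6339 0.1476 0.0528] [0.1313 0.5988 0.0659 1.0383 0.0001 1.7027]
[0.634, 0.148, 0.053] [274.6725 162.8495]
[0.632, 0.147, 0.104] [273.9966 149.6473]
[0.652, 0.249, 0.094] [267.1507 128.4324]
[0, 0, 0] [ 54.6745 289.2849]
259 150 [0.5861 0.1386 0.1256]
293 145 [0.6399 0.0424 0.2036]
274 155 [0.6242 0.1277 0.1036]
262 180 [ 0.5946  0.1484 -0.0007]
274 175 [0.6192 0.1168 0.0396]
250 135 [0.5642 0.1399 0.1832]
297 125 [0.6938 0.1377 0.1769]
268 143 [0.6446 0.2252 0.0603]
jar top 96 [0.6522 0.2473] rms 0.0004892169878829607
jar side 82 [0.6532 0.2499] rms 0.0008509664079616372
shaker top 107 [0.6314 0.1458] rms 0.0006528524519027676
shaker side 296 [0.6316 0.1483] rms 0.0011677861399195493
tall top 242 [0.6438 0.0454] rms 0.0004495109932716895
tall side 479 [0.644  0.0476] rms 0.0008793216789652197fit.py:21: RuntimeWarning: Mean of empty slice.
  q=p[p[:,2]>.062][:,:2]; y=q[:,1]-s[1]; e1=q[y>0].mean(0); e2=q[y<0].mean(0)
  ret = um.true_divide(
```

View pics/top1.png

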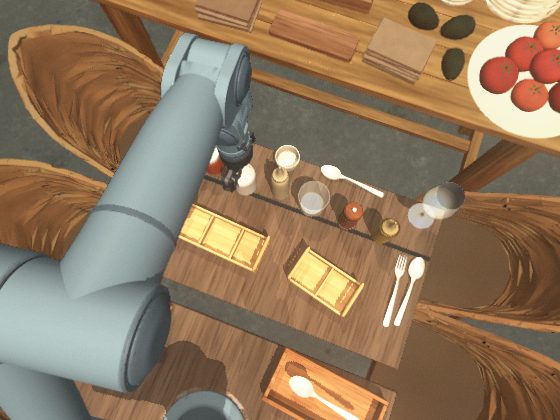

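```bash
python3 - <<'E'
from h import *
np.set_printoptions(precision=3,suppress=True)
for n in('side','top'):
    P=cloud(n,np.load(n+'1.npy')); im=cv2.imread(f'pics/{n}1.png')
    m=(P[...,1]>.115)&(P[...,1]<.185)&(P[...,0]>.55)&(P[...,0]<.72)&(P[...,2]>.03)&(P[...,2]<.25)&(im.max(-1)<110)
    p=P[m]; 
    for z in np.arange(.03,.25,.01):
        q=p[(p[:,2]>=z)&(p[:,2]<z+.01)]
        if len(q): 
            for nm,s in(('L',q[:,0]<.632),('R',q[:,0]>=.632)):
                if s.sum(): print(n,'%.2f'%z,nm,s.sum(),q[s].min(0),q[s].max(0))
P=cloud('side',np.load('side0.npy'))
p=P.reshape(-1,3);p=p[(np.hypot(p[:,0]-.632,p[:,1]-.147)<.045)&(p[:,2]>.02)]
for z in np.arange(.02,.11,.008):
    q=p[(p[:,2]>=z)&(p[:,2]<z+.008)]
    if len(q): print('shaker %.3f'%z,len(q),np.hypot(q[:,0]-.632,q[:,1]-.147).max(),np.median(np.hypot(q[:,0]-.632,q[:,1]-.147)))
E
```

```text
side 0.10 L 1 [0.586 0.148 0.103] [0.586 0.148 0.103]
side 0.10 R 8 [0.677 0.137 0.106] [0.68  0.159 0.11 ]
side 0.11 L 8 [0.578 0.141 0.11 ] [0.585 0.152 0.117]
side 0.11 R 10 [0.677 0.136 0.112] [0.69  0.159 0.119]
side 0.12 L 14 [0.578 0.139 0.12 ] [0.593 0.15  0.13 ]
side 0.12 R 16 [0.677 0.139 0.12 ] [0.692 0.161 0.129]
side 0.13 L 13 [0.577 0.139 0.13 ] [0.59  0.153 0.14 ]
side 0.13 R 14 [0.676 0.137 0.13 ] [0.692 0.159 0.139]
side 0.14 L 16 [0.563 0.136 0.142] [0.596 0.16  0.15 ]
side 0.14 R 16 [0.676 0.136 0.14 ] [0.701 0.148 0.149]
side 0.15 L 66 [0.56  0.135 0.15 ] [0.597 0.161 0.16 ]
side 0.15 R 55 [0.673 0.134 0.15 ] [0.709 0.161 0.16 ]
side 0.16 L 80 [0.561 0.129 0.16 ] [0.63  0.167 0.17 ]
side 0.16 R 50 [0.632 0.129 0.16 ] [0.706 0.158 0.17 ]
side 0.17 L 74 [0.562 0.129 0.17 ] [0.632 0.165 0.18 ]
side 0.17 R 58 [0.632 0.13  0.17 ] [0.705 0.159 0.18 ]
side 0.18 L 51 [0.563 0.129 0.18 ] [0.631 0.158 0.189]
side 0.18 R 57 [0.632 0.128 0.18 ] [0.705 0.145 0.19 ]
side 0.19 L 101 [0.565 0.126 0.19 ] [0.632 0.162 0.2  ]
side 0.19 R 78 [0.633 0.127 0.19 ] [0.704 0.147 0.2  ]
si
[... 1646 characters left out ...]
3 ] [0.615 0.17  0.24 ]
top 0.24 L 35 [0.597 0.115 0.24 ] [0.615 0.168 0.25 ]
shaker 0.020 42 0.035727570453898364 0.03315785779679867
shaker 0.028 45 0.03566447169586163 0.03275851816579285
shaker 0.036 36 0.03565185832091243 0.0325297851211821
shaker 0.044 46 0.03805287810819097 0.03334478568100988
shaker 0.052 48 0.036585587335155004 0.032557884342686604
shaker 0.060 43 0.03511862025979939 0.032494017117265905
shaker 0.068 38 0.037395605981277745 0.03287000529522206
shaker 0.076 42 0.03813368594760205 0.0342272468539617
shaker 0.084 57 0.03767779794680264 0.034133650309666856
shaker 0.092 138 0.037664819943907815 0.03098174945762082
shaker 0.100 207 0.0332008508867673 0.018990527964405722
```

```bash
python3 - <<'E'
from h import *
np.set_printoptions(precision=3,suppress=True)
P=cloud('side',np.load('side1.npy')); im=cv2.imread('pics/side1.png')
m=(abs(P[...,1]-.147)<.02)&(((P[...,0]>.57)&(P[...,0]<.594))|((P[...,0]>.671)&(P[...,0]<.7)))&(P[...,2]>.01)&(P[...,2]<.14)
for v,u in np.argwhere(m): print(u,v,P[v,u],im[v,u])
E
```

```text
288 134 [0.678 0.159 0.135] [42 48 54]
289 134 [0.679 0.154 0.139] [36 39 40]
288 135 [0.679 0.161 0.129] [40 46 55]
288 136 [0.678 0.159 0.128] [40 48 55]
289 136 [0.678 0.153 0.133] [31 33 36]
294 136 [0.689 0.145 0.135] [46 48 48]
295 136 [0.691 0.142 0.137] [30 31 32]
288 137 [0.678 0.158 0.125] [40 49 56]
289 137 [0.677 0.15  0.132] [32 34 35]
290 137 [0.678 0.145 0.135] [29 31 31]
292 137 [0.681 0.14  0.138] [154 174 186]
293 137 [0.684 0.139 0.138] [127 144 153]
294 137 [0.688 0.142 0.134] [51 55 57]
295 137 [0.692 0.145 0.131] [26 26 27]
288 138 [0.678 0.158 0.122] [39 48 55]
289 138 [0.678 0.152 0.126] [31 33 35]
290 138 [0.676 0.142 0.135] [28 29 31]
291 138 [0.678 0.139 0.136] [41 45 47]
292 138 [0.682 0.141 0.133] [162 183 195]
293 138 [0.683 0.138 0.136] [137 155 165]
294 138 [0.689 0.144 0.129] [53 58 60]
295 138 [0.692 0.143 0.129] [28 27 27]
288 139 [0.678 0.158 0.118] [44 53 64]
289 139 [0.679 0.153 0.122] [31 32 33]
290 139 [0.677 0.143 0.13 ] [28 29 32]
291 139 [0.678 0.139 0.133] [39 44 45]
292 139 [0.68  0.137 0.134] [160 181 193]
293 139 [0.683 0.137 0.133] [137
[... 3287 characters left out ...]
]
258 152 [0.584 0.142 0.117] [53 55 56]
259 152 [0.585 0.136 0.121] [149 169 179]
260 152 [0.589 0.139 0.117] [163 185 198]
261 152 [0.591 0.138 0.117] [ 96 108 117]
257 153 [0.581 0.141 0.115] [53 58 62]
258 153 [0.585 0.144 0.11 ] [52 54 56]
259 153 [0.586 0.141 0.113] [149 168 179]
260 153 [0.587 0.135 0.118] [165 187 199]
261 153 [0.59  0.136 0.116] [100 114 121]
257 154 [0.581 0.142 0.11 ] [67 80 95]
258 154 [0.586 0.148 0.103] [71 81 92]
259 154 [0.585 0.138 0.112] [150 170 181]
260 154 [0.587 0.135 0.114] [165 188 199]
261 154 [0.591 0.138 0.11 ] [ 94 105 112]
259 155 [0.585 0.138 0.108] [155 175 189]
260 155 [0.589 0.141 0.105] [133 152 164]
261 155 [0.589 0.133 0.111] [ 79  93 114]
```

```bash
python3 - <<'E'
from h import *
np.set_printoptions(precision=3,suppress=True)
P=cloud('side',np.load('side0.npy')).reshape(-1,3)
p=P[(np.hypot(P[:,0]-.147,P[:,1]-.556)<.1)&(P[:,2]>.1)&(P[:,2]<.5)]
for z in np.arange(.1,.34,.01):
    q=p[(p[:,2]>=z)&(p[:,2]<z+.01)]
    if len(q): print('%.2f'%z,len(q),q.min(0),q.max(0))
E
```

```text
0.24 30 [0.127 0.503 0.241] [0.171 0.602 0.249]
0.25 53 [0.125 0.5   0.25 ] [0.17  0.604 0.26 ]
0.26 55 [0.125 0.499 0.26 ] [0.17  0.602 0.27 ]
0.27 55 [0.125 0.5   0.27 ] [0.173 0.605 0.28 ]
0.28 33 [0.138 0.485 0.28 ] [0.176 0.62  0.29 ]
0.29 83 [0.118 0.48  0.29 ] [0.178 0.624 0.3  ]
0.30 84 [0.118 0.482 0.3  ] [0.177 0.623 0.31 ]
0.31 74 [0.119 0.482 0.31 ] [0.178 0.622 0.32 ]
0.32 84 [0.119 0.484 0.32 ] [0.178 0.623 0.33 ]
0.33 105 [0.118 0.48  0.33 ] [0.172 0.581 0.34 ]
```

Both views show the fingertips a steady 36 mm higher than the reported TCP z implies, while x and y agree. The first grip therefore closed on the dome. I'll trust the cameras and go 4 cm lower.

Request:
{"op": "drive_tool", "data": {
  "targets": [
    [[0, 0, 1, 0], [0, 0, 1, 0], [0, 0, 1, 0], [0, 0, 1, 0], [0, 0, 0, 0], [0, 0, 0, 0]]
  ]
}}

```text
clock: 5.82
ee_pos: [0.6341, 0.1477, 0.0133]
ee_rot: [[0.0, 1.0, 0.0], [1.0, -0.0, 0.0], [0.0, 0.0, -1.0]]
contact_force: [-0.6, 0.6, 0.7]
width: 0.0853
gripper_force: 0.0
```

Request:
{"op": "drive_tool", "data": {
  "targets": [
    [[0, 0, 0, 0], [0, 0, 0, 0], [0, 0, 0, 0], [0, 0, 0, 0], [0, 0, 0, 0]]
  ],
  "fingers": 6,
  "squeeze": 40
}}

```text
clock: 6.45
ee_pos: [0.6341, 0.1478, 0.0139]
ee_rot: [[0.0, 1.0, 0.001], [1.0, -0.0, 0.0], [0.0, 0.001, -1.0]]
contact_force: [-2.5, -0.2, 5.6]
width: 0.066
gripper_force: 44.5
```

Request:
{"op": "drive_tool", "data": {
  "targets": [
    [[0, 0, -2, 0], [0, 0, -4, 0], [0, 0, -4, 0], [0, -4, 0, 0], [0, -4, 0, 0], [0, -4, 0, 0], [-0.4, -4.8, 0, 0], [0, 0, 0, 0]]
  ]
}}

```text
clock: 7.45
ee_pos: [0.4596, 0.143, 0.1113]
ee_rot: [[-0.0, 1.0, -0.007], [1.0, 0.0, -0.001], [-0.001, -0.007, -1.0]]
contact_force: [1.4, 0.6, -2.0]
width: 0.0654
gripper_force: 45.8
```

Request:
{"op": "drive_tool", "data": {
  "targets": [
    [[0, 0, 0, 0], [0, 0, 0, 0], [0, 0, 0, 0]]
  ]
}}

```text
clock: 7.82
ee_pos: [0.4673, 0.1438, 0.1134]
ee_rot: [[0.001, 1.0, 0.001], [1.0, -0.001, 0.0], [0.0, 0.001, -1.0]]
contact_force: [0.3, 0.8, -2.5]
width: 0.0654
gripper_force: 45.7
```

Request:
{"op": "drive_tool", "data": {
  "targets": [
    [[0, -0.2, 2.5, 0], [0, 0, 2.5, 0], [0, 0, 1.8, 0], [0, 0, 1, 0], [0, 0, 0.5, 0], [0, 0, 0.5, 0], [0, 0, 0, 0], [0, 0, 0, 0]]
  ]
}}

```text
clock: 8.82
ee_pos: [0.4643, 0.1438, 0.0256]
ee_rot: [[0.0, 1.0, 0.001], [1.0, -0.0, 0.0], [0.0, 0.001, -1.0]]
contact_force: [0.0, 0.5, -1.7]
width: 0.0657
gripper_force: 45.7
```

Request:
{"op": "drive_tool", "data": {
  "targets": [
    [[0, 0, 0.15, 0], [0, 0, 0, 0], [0, 0, 0, 0]]
  ]
}}

```text
clock: 9.2
ee_pos: [0.4645, 0.1439, 0.0249]
ee_rot: [[0.0, 1.0, 0.001], [1.0, -0.0, 0.0], [0.0, 0.001, -1.0]]
contact_force: [-3.1, 0.7, 6.3]
width: 0.0653
gripper_force: 46.1
```

Request:
{"op": "drive_tool", "data": {
  "targets": [
    [[0, 0, 0, 0], [0, 0, 0, 0], [0, 0, 0, 0], [0, 0, 0, 0], [0, 0, -4, 0], [0, 0, -4, 0], [0, 0, -4, 0], [0, 0, 0, 0]]
  ],
  "fingers": 8.54
}}

```text
clock: 10.2
ee_pos: [0.4669, 0.1442, 0.147]
ee_rot: [[0.0, 1.0, 0.007], [1.0, -0.0, 0.001], [0.001, 0.007, -1.0]]
contact_force: [0.1, -0.6, -0.6]
width: 0.0857
gripper_force: 0.0
```

Request:
{"op": "drive_tool", "data": {
  "targets": [
    [[2, 4, 0, 0], [2, 4, 0, 0], [2, 4, 0, 0], [2.4, 4, 0, 0], [2, 2.5, 0, 0], [0, 0, 0, 10], [0, 0, 0, 10], [0, 0, 0, 10]]
  ]
}}

```text
clock: 11.2
ee_pos: [0.6483, 0.2475, 0.1415]
ee_rot: [[0.505, 0.863, -0.003], [0.863, -0.505, -0.001], [-0.002, -0.002, -1.0]]
contact_force: [-0.0, -0.6, -0.6]
width: 0.0854
gripper_force: 0.0
```

Request:
{"op": "drive_tool", "data": {
  "targets": [
    [[0, 0, 3, 0], [0, 0, 3, 0], [0, 0, 0, 0], [0, 0, 0, 0]]
  ]
}}

```text
clock: 11.7
ee_pos: [0.649, 0.2477, 0.0839]
ee_rot: [[0.5, 0.866, -0.0], [0.866, -0.5, 0.0], [-0.0, -0.0, -1.0]]
contact_force: [0.2, -0.6, 0.9]
width: 0.0853
gripper_force: 0.0
```

Request:
{"op": "drive_tool", "data": {
  "targets": [
    [[0.3, 0.3, 0, 0], [0, 0, 2, 0], [0, 0, 2, 0], [0, 0, 2, 0], [0, 0, 1.7, 0], [0, 0, 0, 0], [0, 0, 0, 0]]
  ]
}}

```text
clock: 12.58
ee_pos: [0.6539, 0.249, 0.0077]
ee_rot: [[0.5, 0.866, 0.001], [0.866, -0.5, 0.0], [0.001, 0.001, -1.0]]
contact_force: [0.8, -1.0, 0.2]
width: 0.0854
gripper_force: 0.0
```

Request:
{"op": "drive_tool", "data": {
  "targets": [
    [[0, 0, 0, 0], [0, 0, 0, 0], [0, 0, 0, 0], [0, 0, 0, 0], [0, 0, 0, 0]]
  ],
  "fingers": 5
}}

```text
clock: 13.2
ee_pos: [0.6539, 0.2492, 0.008]
ee_rot: [[0.5, 0.866, 0.002], [0.866, -0.5, 0.001], [0.002, 0.001, -1.0]]
contact_force: [-0.3, 0.1, 4.8]
width: 0.0572
gripper_force: 43.6
```

Request:
{"op": "drive_tool", "data": {
  "targets": [
    [[0, 0, -2, 0], [0, 0, -3.5, 0], [0, 0, -4, 0], [0, 0, -3.5, 0], [0, 0, 0, -10], [0, 0, 0, -10], [0, 0, 0, -10], [0, -4, 0, 0]]
  ]
}}

```text
clock: 14.2
ee_pos: [0.6144, 0.2482, 0.1345]
ee_rot: [[0.001, 1.0, -0.0], [1.0, -0.001, -0.001], [-0.001, -0.0, -1.0]]
contact_force: [-0.6, -0.4, -2.2]
width: 0.057
gripper_force: 43.8
```

Request:
{"op": "drive_tool", "data": {
  "targets": [
    [[0, -4, 0, 0], [0, -4, 0, 0], [-5, 0, 0, 0], [-5, 0, 0, 0], [-5, 0, 0, 0], [-5, 0, 0, 0], [-5, 0, 0, 0], [-5, 0, 0, 0]]
  ]
}}

```text
clock: 15.2
ee_pos: [0.5321, -0.0528, 0.1361]
ee_rot: [[0.0, 1.0, -0.001], [1.0, -0.0, 0.0], [0.0, -0.001, -1.0]]
contact_force: [0.9, -0.1, -2.5]
width: 0.0572
gripper_force: 44.0
```

Request:
{"op": "drive_tool", "data": {
  "targets": [
    [[-5, -2, 0, 0], [-5, -3, 0, 0], [-3, -3, 0, 0], [0, 0, 0, 0], [0, 0, 0, 0], [0, 0, 0, 0]]
  ]
}}

```text
clock: 15.95
ee_pos: [0.4535, -0.1803, 0.1365]
ee_rot: [[-0.001, 1.0, 0.0], [1.0, 0.001, 0.0], [0.0, 0.0, -1.0]]
contact_force: [-0.1, 0.2, -1.8]
width: 0.057
gripper_force: 44.1
```

Request:
{"op": "drive_tool", "data": {
  "targets": [
    [[-0.7, -1.2, 0, 0], [0, 0, 3, 0], [0, 0, 3, 0], [0, 0, 3, 0], [0, 0, 1.4, 0], [0, 0, 0.7, 0], [0, 0, 0.6, 0], [0, 0, 0, 0]]
  ]
}}

```text
clock: 16.95
ee_pos: [0.4412, -0.1884, 0.02]
ee_rot: [[0.0, 1.0, 0.001], [1.0, -0.0, -0.0], [-0.0, 0.001, -1.0]]
contact_force: [-0.1, 0.6, -2.5]
width: 0.0573
gripper_force: 44.2
```

Request:
{"op": "drive_tool", "data": {
  "targets": [
    [[0, 0, 0.1, 0], [0, 0, 0, 0], [0, 0, 0, 0]]
  ]
}}

```text
clock: 17.32
ee_pos: [0.4412, -0.1884, 0.019]
ee_rot: [[0.001, 1.0, 0.001], [1.0, -0.001, -0.0], [-0.0, 0.001, -1.0]]
contact_force: [0.0, -0.3, -2.2]
width: 0.0569
gripper_force: 44.2
```

Request:
{"op": "drive_tool", "data": {
  "targets": [
    [[0, 0, 0.15, 0], [0, 0, 0, 0], [0, 0, 0, 0]]
  ]
}}

```text
clock: 17.7
ee_pos: [0.4413, -0.1885, 0.0189]
ee_rot: [[0.0, 1.0, 0.001], [1.0, -0.0, -0.001], [-0.001, 0.001, -1.0]]
contact_force: [-4.4, 1.8, 13.3]
width: 0.0573
gripper_force: 45.8
```

Request:
{"op": "drive_tool", "data": {
  "targets": [
    [[0, 0, 0, 0], [0, 0, 0, 0], [0, 0, 0, 0], [0, 0, 0, 0], [0, 0, -4, 0], [0, 0, -4, 0], [0, 0, -4, 0], [0, 0, 0, 0]]
  ],
  "fingers": 8.54
}}

```text
clock: 18.7
ee_pos: [0.4434, -0.1896, 0.1404]
ee_rot: [[0.0, 1.0, 0.006], [1.0, -0.0, -0.003], [-0.003, 0.006, -1.0]]
contact_force: [0.7, 0.3, -0.7]
width: 0.0854
gripper_force: 0.0
```

Request:
{"op": "drive_tool", "data": {
  "targets": [
    [[-1, 4, -1, 0], [-1, 4, 0, 0], [-1, 4, 0, 0], [-2, 4, 0, 0], [-1.1, 2.6, 0, 0], [0, 0, 0, 0], [0, 0, 0, 0]]
  ]
}}

```text
clock: 19.58
ee_pos: [0.6256, -0.2486, 0.146]
ee_rot: [[0.0, 1.0, -0.002], [1.0, -0.0, 0.001], [0.001, -0.002, -1.0]]
contact_force: [-0.9, 0.5, -0.5]
width: 0.0855
gripper_force: 0.0
```

Request:
{"op": "drive_tool", "data": {
  "targets": [
    [[0, 0, 2.5, 0], [0, 0, 2.5, 0], [0, 0, 0, 0], [0, 0, 0, 0]]
  ]
}}

```text
clock: 20.08
ee_pos: [0.6266, -0.2491, 0.0983]
ee_rot: [[0.0, 1.0, 0.001], [1.0, -0.0, -0.0], [-0.0, 0.001, -1.0]]
contact_force: [-0.3, -0.6, -0.1]
width: 0.0851
gripper_force: 0.0
```

Request:
{"op": "drive_tool", "data": {
  "targets": [
    [[0, 0.2, 2, 0], [0, 0, 2, 0], [0, 0, 0.5, 0], [0, 0, 0, 0], [0, 0, 0, 0]]
  ]
}}

```text
clock: 20.7
ee_pos: [0.6297, -0.2497, 0.0536]
ee_rot: [[0.001, 1.0, 0.002], [1.0, -0.001, -0.001], [-0.001, 0.002, -1.0]]
contact_force: [0.6, -0.5, -0.5]
width: 0.0854
gripper_force: 0.0
```

Request:
{"op": "drive_tool", "data": {
  "targets": [
    [[0, 0, 0, 0], [0, 0, 0, 0], [0, 0, 0, 0], [0, 0, 0, 0], [0, 0, 0, 0], [0, 0, 0, 0]]
  ],
  "fingers": 3
}}

```text
clock: 21.45
ee_pos: [0.629, -0.2495, 0.0529]
ee_rot: [[0.001, 1.0, 0.001], [1.0, -0.001, -0.001], [-0.001, 0.001, -1.0]]
contact_force: [-1.1, -0.1, 5.6]
width: 0.0472
gripper_force: 41.5
```

Width 47 mm means the lower pad edges are on the body, not the 39 mm collar. I'll raise and re-grip.

Request:
{"op": "drive_tool", "data": {
  "targets": [
    [[0, 0, 0, 0], [0, 0, 0, 0], [0, 0, 0, 0], [0, 0, -1.2, 0], [0, 0, 0, 0]]
  ],
  "fingers": 7
}}

```text
clock: 22.08
ee_pos: [0.6301, -0.2498, 0.0659]
ee_rot: [[0.0, 1.0, 0.003], [1.0, -0.0, -0.001], [-0.001, 0.003, -1.0]]
contact_force: [0.9, 0.1, 0.1]
width: 0.07
gripper_force: 0.0
```

Request:
{"op": "drive_tool", "data": {
  "targets": [
    [[0, 0, 0, 0], [0, 0, 0, 0], [0, 0, 0, 0], [0, 0, 0, 0], [0, 0, 0, 0], [0, 0, 0, 0]]
  ],
  "fingers": 3
}}

```text
clock: 22.82
ee_pos: [0.6283, -0.2502, 0.0674]
ee_rot: [[0.001, 1.0, 0.0], [1.0, -0.001, -0.003], [-0.003, 0.0, -1.0]]
contact_force: [-6.4, 0.8, 16.5]
width: 0.0345
gripper_force: 44.9
```

```bash
python3 - <<'E'
from h import *
np.set_printoptions(precision=3,suppress=True)
P=cloud('side',np.load('side0.npy')).reshape(-1,3)
for nm,c,z1 in(('short',(.628,-.2495),.17),('tall',(.644,.0467),.21),('mill',(.633,-.152),.13)):
    p=P[(np.hypot(P[:,0]-c[0],P[:,1]-c[1])<.035)&(P[:,2]>.04)]
    for z in np.arange(.08,z1,.006):
        q=p[(p[:,2]>=z)&(p[:,2]<z+.006)]
        if len(q)>2: print(nm,'%.3f'%z,len(q),'xw %.4f'%np.ptp(q[:,0]),'rmed %.4f'%np.median(np.hypot(q[:,0]-c[0],q[:,1]-c[1])))
p,d=shot('side','side2'); cv2.imwrite('pics/s2c.png',cv2.resize(p[170:310,270:420,::-1],None,fx=4,fy=4))
P=cloud('side',d); m=(abs(P[...,0]-.628)<.06)&(abs(P[...,1]+.25)<.02)&(P[...,2]>.03)&(P[...,2]<.2)&(d>0)&(p.max(-1)<110)
q=P[m]; print('dark zmin',np.sort(q[:,2])[:15])
E
```

```text
short 0.080 31 xw 0.0482 rmed 0.0235
short 0.086 45 xw 0.0489 rmed 0.0237
short 0.092 62 xw 0.0500 rmed 0.0241
short 0.098 79 xw 0.0507 rmed 0.0246
short 0.104 80 xw 0.0440 rmed 0.0188
short 0.110 97 xw 0.0326 rmed 0.0141
short 0.116 30 xw 0.0189 rmed 0.0087
short 0.122 14 xw 0.0122 rmed 0.0070
short 0.128 11 xw 0.0102 rmed 0.0058
short 0.134 12 xw 0.0082 rmed 0.0052
short 0.140 9 xw 0.0074 rmed 0.0047
short 0.146 7 xw 0.0057 rmed 0.0042
short 0.152 9 xw 0.0053 rmed 0.0038
tall 0.080 29 xw 0.0421 rmed 0.0225
tall 0.086 27 xw 0.0411 rmed 0.0221
tall 0.092 29 xw 0.0407 rmed 0.0227
tall 0.098 25 xw 0.0398 rmed 0.0234
tall 0.104 30 xw 0.0388 rmed 0.0229
tall 0.110 32 xw 0.0391 rmed 0.0228
tall 0.116 26 xw 0.0376 rmed 0.0228
tall 0.122 33 xw 0.0388 rmed 0.0226
tall 0.128 41 xw 0.0392 rmed 0.0222
tall 0.134 50 xw 0.0425 rmed 0.0196
tall 0.140 25 xw 0.0308 rmed 0.0186
tall 0.146 28 xw 0.0326 rmed 0.0181
tall 0.152 52 xw 0.0371 rmed 0.0166
tall 0.158 42 xw 0.0272 rmed 0.0126
tall 0.164 18 xw 0.0136 rmed 0.0092
tall 0.170 16 xw 0.0142 rmed 0.0070
tall 0.176 10 xw 0.0091 rmed 0.0064
tall 0.182 9 xw 0.0078 rmed 0.0042
tall 0.188 7 xw 0.0071 rmed 0.0046
tall 0.194 8 xw 0.0094 rmed 0.0032
tall 0.200 7 xw 0.0055 rmed 0.0028
mill 0.080 35 xw 0.0423 rmed 0.0224
mill 0.086 27 xw 0.0389 rmed 0.0228
mill 0.092 24 xw 0.0390 rmed 0.0233
mill 0.098 41 xw 0.0375 rmed 0.0230
mill 0.104 29 xw 0.0414 rmed 0.0235
mill 0.110 79 xw 0.0472 rmed 0.0218
mill 0.116 174 xw 0.0410 rmed 0.0151
mill 0.122 24 xw 0.0233 rmed 0.0045
dark zmin [0.095 0.1   0.103 0.104 0.109 0.112 0.112 0.112 0.113 0.113 0.114 0.114
 0.114 0.115 0.115]
```

View pics/s2c.png

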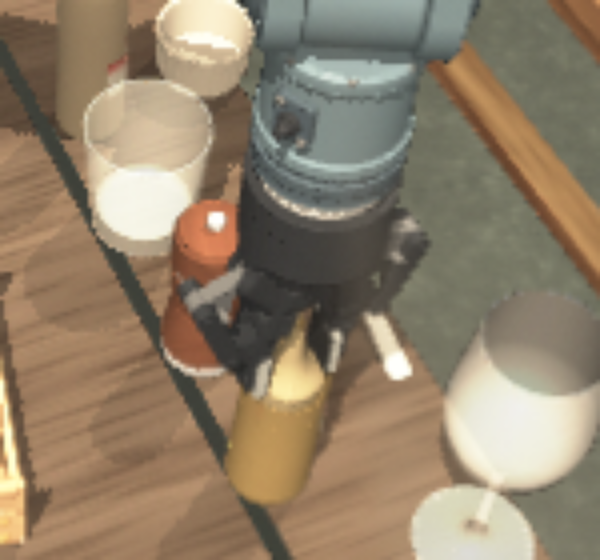

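The depth profile shows the short bottle's body straight to about 104 mm, with the cap tapering above. The first height (z 0.053) was the sound grip, so I return to it.

Request:
{"op": "drive_tool", "data": {
  "targets": [
    [[0, 0, 0, 0], [0, 0, 0, 0], [0, 0, 0, 0], [0, 0, 1.3, 0], [0, 0, 0, 0], [0, 0, 0, 0]]
  ],
  "fingers": 8
}}

```text
clock: 23.62
ee_pos: [0.6285, -0.249, 0.0506]
ee_rot: [[0.0, 1.0, -0.001], [1.0, -0.0, 0.001], [0.001, -0.001, -1.0]]
contact_force: [0.5, 0.2, -0.2]
width: 0.0798
gripper_force: 0.0
```

Request:
{"op": "drive_tool", "data": {
  "targets": [
    [[0, 0, 0, 0], [0, 0, 0, 0], [0, 0, 0, 0], [0, 0, 0, 0], [0, 0, 0, 0]]
  ],
  "fingers": 3,
  "squeeze": 45
}}

```text
clock: 24.25
ee_pos: [0.6292, -0.2495, 0.0518]
ee_rot: [[0.001, 1.0, 0.001], [1.0, -0.001, -0.001], [-0.001, 0.001, -1.0]]
contact_force: [-1.8, 0.2, 4.8]
width: 0.0472
gripper_force: 47.1
```

Request:
{"op": "drive_tool", "data": {
  "targets": [
    [[0, 0, -1, 0], [0, 0, -2, 0], [0, 0, -2, 0], [0, 0, 0, 0], [0, 0, 0, 0]]
  ]
}}

```text
clock: 24.88
ee_pos: [0.6283, -0.2489, 0.1001]
ee_rot: [[0.0, 1.0, -0.001], [1.0, -0.0, 0.001], [0.001, -0.001, -1.0]]
contact_force: [-0.1, 0.7, -3.1]
width: 0.0474
gripper_force: 46.9
```

```bash
python3 - <<'E'
from h import *
p,d=shot('side','side3'); cv2.imwrite('pics/s3c.png',cv2.resize(p[150:310,270:420,::-1],None,fx=3,fy=3))
E
```

```text
(no output)
```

View pics/s3c.png

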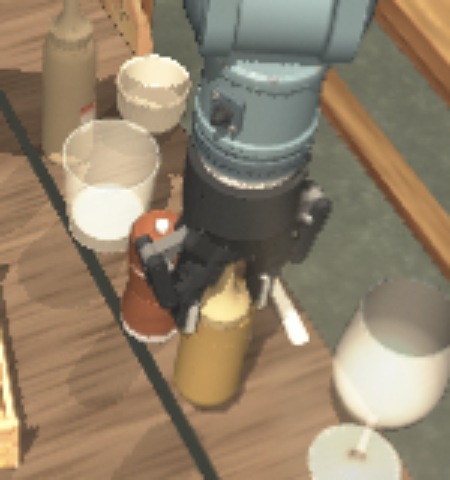

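The bottle hangs upright at (215,350). I'm carrying it to the far bay.

Request:
{"op": "drive_tool", "data": {
  "targets": [
    [[0, 0, -3, 0], [0, 0, -3, 0], [0, 0, -3, 0], [0, -3.5, 0, 0], [0, -3.5, 0, 0], [0, -3, 0, 0], [3, 0, 0, 0], [5, 0, 0, 0]]
  ]
}}

```text
clock: 25.92
ee_pos: [0.5279, -0.1694, 0.19]
ee_rot: [[0.004, 1.0, -0.001], [1.0, -0.004, 0.001], [0.001, -0.001, -1.0]]
contact_force: [0.2, 1.1, -1.8]
width: 0.0474
gripper_force: 47.6
```

Request:
{"op": "drive_tool", "data": {
  "targets": [
    [[5, 0, 0, 0], [5, 0, 0, 0], [5, 0, 0, 0], [5, 0, 0, 0], [5, 0, 0, 0], [5, 0, 0, 0], [4, -2, 0, 0], [3, -2, 0, 0]]
  ]
}}

```text
clock: 26.92
ee_pos: [0.4876, 0.2024, 0.1899]
ee_rot: [[-0.001, 1.0, -0.002], [1.0, 0.001, -0.0], [-0.0, -0.002, -1.0]]
contact_force: [0.5, 0.6, -0.9]
width: 0.0471
gripper_force: 47.7
```

Request:
{"op": "drive_tool", "data": {
  "targets": [
    [[2, -1.5, 0, 0], [0, 0, 0, 0], [0, 0, 0, 0], [0, 0, 0, 0]]
  ]
}}

```text
clock: 27.42
ee_pos: [0.4745, 0.22, 0.1909]
ee_rot: [[0.002, 1.0, -0.0], [1.0, -0.002, -0.0], [-0.0, -0.0, -1.0]]
contact_force: [-0.2, 0.1, -1.9]
width: 0.0473
gripper_force: 47.7
```

Request:
{"op": "drive_tool", "data": {
  "targets": [
    [[0.6, -0.4, 0, 0], [0, 0, 3, 0], [0, 0, 3, 0], [0, 0, 3, 0], [0, 0, 2, 0], [0, 0, 1, 0], [0, 0, 0.6, 0], [0, 0, 0, 0]]
  ]
}}

```text
clock: 28.42
ee_pos: [0.4704, 0.2269, 0.0654]
ee_rot: [[0.001, 1.0, 0.0], [1.0, -0.001, 0.0], [0.0, 0.0, -1.0]]
contact_force: [-0.6, -0.6, -2.8]
width: 0.0468
gripper_force: 47.6
```

Request:
{"op": "drive_tool", "data": {
  "targets": [
    [[0, 0, 0.2, 0], [0, 0, 0, 0], [0, 0, 0, 0]]
  ]
}}

```text
clock: 28.8
ee_pos: [0.4703, 0.2269, 0.0635]
ee_rot: [[0.001, 1.0, 0.001], [1.0, -0.001, 0.0], [0.0, 0.001, -1.0]]
contact_force: [0.7, -0.1, -2.4]
width: 0.0477
gripper_force: 47.6
```

Request:
{"op": "drive_tool", "data": {
  "targets": [
    [[0, 0, 0.2, 0], [0, 0, 0, 0], [0, 0, 0, 0]]
  ]
}}

```text
clock: 29.18
ee_pos: [0.4706, 0.2273, 0.0627]
ee_rot: [[0.0, 1.0, 0.002], [1.0, -0.0, 0.001], [0.001, 0.002, -1.0]]
contact_force: [-2.6, -0.4, 8.2]
width: 0.0473
gripper_force: 48.7
```

Request:
{"op": "drive_tool", "data": {
  "targets": [
    [[0, 0, 0, 0], [0, 0, 0, 0], [0, 0, 0, 0], [0, 0, 0, 0], [0, 0, -4, 0], [0, 0, -4, 0], [0, 0, -4, 0], [0, 0, 0, 0]]
  ],
  "fingers": 8.54
}}

```text
clock: 30.18
ee_pos: [0.4727, 0.2277, 0.1847]
ee_rot: [[0.0, 1.0, 0.007], [1.0, -0.0, 0.002], [0.002, 0.007, -1.0]]
contact_force: [0.6, -0.2, -0.6]
width: 0.0852
gripper_force: 0.0
```

Request:
{"op": "drive_tool", "data": {
  "targets": [
    [[-5, 1, 0, 0], [-5, 1, 0, 0], [-5, 1, 0, 0], [-5, 1, 0, 0], [-5, 0, 0, 0], [-5, 0, 0, 0], [-5, 2, 0, 0], [-3, 4, 0, 0]]
  ]
}}

```text
clock: 31.18
ee_pos: [0.5689, -0.1555, 0.1801]
ee_rot: [[0.003, 1.0, -0.002], [1.0, -0.003, 0.001], [0.001, -0.002, -1.0]]
contact_force: [0.7, 0.4, 0.7]
width: 0.0856
gripper_force: 0.0
```

Request:
{"op": "drive_tool", "data": {
  "targets": [
    [[0, 4, 0, 0], [0, 2, 0, 0], [0, 0, 0, 0], [0, 0, 0, 0]]
  ]
}}

```text
clock: 31.68
ee_pos: [0.6288, -0.153, 0.1802]
ee_rot: [[0.0, 1.0, -0.002], [1.0, -0.0, 0.001], [0.001, -0.002, -1.0]]
contact_force: [-0.1, 0.1, 0.5]
width: 0.0854
gripper_force: 0.0
```

Request:
{"op": "drive_tool", "data": {
  "targets": [
    [[0, 0.4, 3, 0], [0, 0, 3, 0], [0, 0, 3, 0], [0, 0, 3, 0], [0, 0, 1.8, 0], [0, 0, 0, 0], [0, 0, 0, 0]]
  ]
}}

```text
clock: 32.55
ee_pos: [0.634, -0.1534, 0.0444]
ee_rot: [[0.001, 1.0, 0.001], [1.0, -0.001, -0.0], [-0.0, 0.001, -1.0]]
contact_force: [0.4, -0.5, 0.3]
width: 0.0857
gripper_force: 0.0
```

Request:
{"op": "drive_tool", "data": {
  "targets": [
    [[0, 0, 0, 0], [0, 0, 0, 0], [0, 0, 0, 0], [0, 0, 0, 0], [0, 0, 0, 0], [0, 0, 0, 0]]
  ],
  "fingers": 3.5
}}

```text
clock: 33.3
ee_pos: [0.6343, -0.1535, 0.0444]
ee_rot: [[0.001, 1.0, 0.001], [1.0, -0.001, -0.001], [-0.001, 0.001, -1.0]]
contact_force: [-2.7, 0.0, 5.7]
width: 0.0472
gripper_force: 46.0
```

Request:
{"op": "drive_tool", "data": {
  "targets": [
    [[0, 0, -2, 0], [0, 0, -4, 0], [0, 0, -4, 0], [0, 0, -2, 0], [0, -4, 0, 0], [0, -4, 0, 0], [0, -4, 0, 0], [4, 0, 0, 0]]
  ]
}}

```text
clock: 34.3
ee_pos: [0.5106, -0.1143, 0.1624]
ee_rot: [[0.006, 1.0, -0.003], [1.0, -0.006, 0.0], [0.0, -0.003, -1.0]]
contact_force: [0.7, 0.3, -2.1]
width: 0.0467
gripper_force: 48.0
```

Request:
{"op": "drive_tool", "data": {
  "targets": [
    [[5, 0, 0, 0], [5, 0, 0, 0], [4, -2, 0, 0], [3.6, -3, 0, 0], [0, 0, 0, 0], [0, 0, 0, 0], [0, 0, 0, 0]]
  ]
}}

```text
clock: 35.17
ee_pos: [0.4648, 0.0621, 0.1631]
ee_rot: [[0.002, 1.0, 0.001], [1.0, -0.002, -0.0], [-0.0, 0.001, -1.0]]
contact_force: [-0.5, -0.2, -1.8]
width: 0.0467
gripper_force: 48.1
```

Request:
{"op": "drive_tool", "data": {
  "targets": [
    [[0, -0.4, 2.5, 0], [0, 0, 3, 0], [0, 0, 2.5, 0], [0, 0, 1.5, 0], [0, 0, 0.7, 0], [0, 0, 0.4, 0], [0, 0, 0, 0], [0, 0, 0, 0]]
  ]
}}

```text
clock: 36.17
ee_pos: [0.4607, 0.0628, 0.0578]
ee_rot: [[0.001, 1.0, 0.001], [1.0, -0.001, 0.0], [0.0, 0.001, -1.0]]
contact_force: [0.5, -0.2, -2.3]
width: 0.0469
gripper_force: 48.1
```

Request:
{"op": "drive_tool", "data": {
  "targets": [
    [[0, 0, 0.2, 0], [0, 0, 0, 0], [0, 0, 0, 0]]
  ]
}}

```text
clock: 36.55
ee_pos: [0.4605, 0.0629, 0.0555]
ee_rot: [[0.0, 1.0, 0.001], [1.0, -0.0, 0.0], [0.0, 0.001, -1.0]]
contact_force: [0.6, -0.6, -1.9]
width: 0.0467
gripper_force: 48.1
```

Request:
{"op": "drive_tool", "data": {
  "targets": [
    [[0, 0, 0.15, 0], [0, 0, 0, 0], [0, 0, 0, 0]]
  ]
}}

```text
clock: 36.92
ee_pos: [0.4605, 0.0629, 0.0553]
ee_rot: [[0.0, 1.0, 0.002], [1.0, -0.0, 0.0], [0.0, 0.002, -1.0]]
contact_force: [-3.9, -0.1, 10.9]
width: 0.0466
gripper_force: 49.3
```

Request:
{"op": "drive_tool", "data": {
  "targets": [
    [[0, 0, 0, 0], [0, 0, 0, 0], [0, 0, 0, 0], [0, 0, 0, 0], [0, 0, -4, 0], [0, 0, -5, 0], [0, 0, -5, 0], [0, 0, -1.5, 0]]
  ],
  "fingers": 8.54
}}

```text
clock: 37.92
ee_pos: [0.4621, 0.0628, 0.2122]
ee_rot: [[0.0, 1.0, 0.006], [1.0, -0.0, 0.0], [0.0, 0.006, -1.0]]
contact_force: [-0.4, 0.3, 0.2]
width: 0.0853
gripper_force: 0.0
```

Request:
{"op": "drive_tool", "data": {
  "targets": [
    [[0, 4, 0, 0], [-0.6, 4, 0, 0], [-0.5, 4, 0, 0], [-0.5, 4, 0, 0], [0, 2.3, 0, 0], [0, 0, 0, 0], [0, 0, 0, 0]]
  ]
}}

```text
clock: 38.8
ee_pos: [0.6422, 0.0469, 0.2084]
ee_rot: [[0.0, 1.0, -0.001], [1.0, -0.0, 0.0], [0.0, -0.001, -1.0]]
contact_force: [0.5, -0.1, 0.1]
width: 0.0856
gripper_force: 0.0
```

Request:
{"op": "drive_tool", "data": {
  "targets": [
    [[0, 0.2, 2, 0], [0, 0, 3, 0], [0, 0, 3, 0], [0, 0, 1.5, 0], [0, 0, 1.1, 0], [0, 0, 0, 0], [0, 0, 0, 0]]
  ]
}}

```text
clock: 39.67
ee_pos: [0.6458, 0.0467, 0.1039]
ee_rot: [[0.0, 1.0, 0.002], [1.0, -0.0, 0.0], [0.0, 0.002, -1.0]]
contact_force: [-0.2, -0.2, -0.5]
width: 0.0854
gripper_force: 0.0
```

Request:
{"op": "drive_tool", "data": {
  "targets": [
    [[0, 0, 0, 0], [0, 0, 0, 0], [0, 0, 0, 0], [0, 0, 0, 0], [0, 0, 0, 0], [0, 0, 0, 0]]
  ],
  "fingers": 2.5
}}

```text
clock: 40.42
ee_pos: [0.6454, 0.0467, 0.1033]
ee_rot: [[0.0, 1.0, 0.001], [1.0, -0.0, 0.0], [0.0, 0.001, -1.0]]
contact_force: [0.1, 0.8, 4.1]
width: 0.0329
gripper_force: 45.0
```

Request:
{"op": "drive_tool", "data": {
  "targets": [
    [[0, 0, -1, 0], [0, 0, -2, 0], [0, 0, -3, 0], [0, 0, -3, 0], [0, 0, -1.5, 0], [0, -1.5, 0, 0], [0, -2.5, 0, 0], [0, -3, 0, 0]]
  ]
}}

```text
clock: 41.42
ee_pos: [0.5739, 0.0468, 0.2069]
ee_rot: [[0.001, 1.0, -0.002], [1.0, -0.001, 0.0], [0.0, -0.002, -1.0]]
contact_force: [-0.4, -0.5, -2.5]
width: 0.033
gripper_force: 45.4
```

Request:
{"op": "drive_tool", "data": {
  "targets": [
    [[-1.5, -3, 0, 0], [-3, -2.5, 0, 0], [-3, -2, 0, 0], [-3, -2, 0, 0], [-2.5, -1.2, 0, 0], [-1.6, -0.5, 0, 0], [-1, -0.3, 0, 0], [0, 0, 0, 0]]
  ]
}}

```text
clock: 42.42
ee_pos: [0.4601, -0.1093, 0.2076]
ee_rot: [[0.001, 1.0, -0.0], [1.0, -0.001, 0.001], [0.001, -0.0, -1.0]]
contact_force: [-0.0, 0.4, -2.2]
width: 0.0328
gripper_force: 45.4
```

Request:
{"op": "drive_tool", "data": {
  "targets": [
    [[0, 0, 0, 0], [0, 0, 0, 0], [0, 0, 0, 0], [0, 0, 0, 0]]
  ]
}}

```text
clock: 42.92
ee_pos: [0.46, -0.1089, 0.2077]
ee_rot: [[-0.0, 1.0, 0.0], [1.0, 0.0, 0.0], [0.0, 0.0, -1.0]]
contact_force: [-0.8, -0.5, -2.4]
width: 0.033
gripper_force: 45.4
```

```bash
python3 - <<'E'
from h import *
p,d=shot('side','side4'); cv2.imwrite('pics/s4c.png',cv2.resize(p[90:330,150:400,::-1],None,fx=2.4,fy=2.4))
E
```

```text
(no output)
```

View pics/s4c.png

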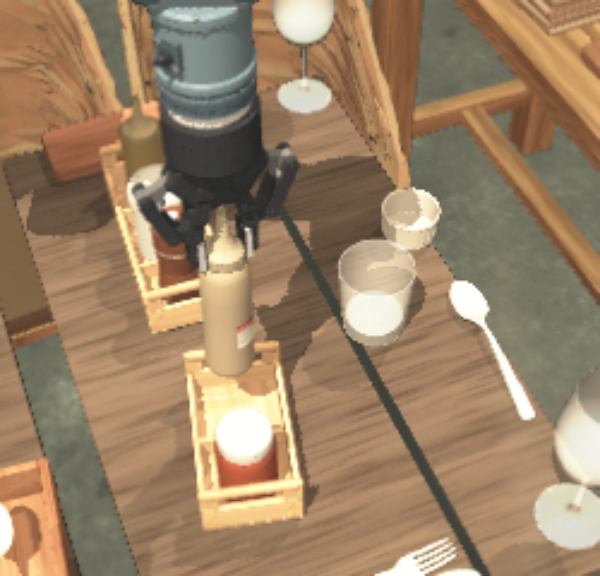

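The bottle hangs about upright at (225,300), above the empty bay at (235,400). The jar stands in the near bay at (245,445), and the long caddy looks filled. Lowering now.

Request:
{"op": "drive_tool", "data": {
  "targets": [
    [[0, 0, 2, 0], [0, 0, 2.5, 0], [0, 0, 2, 0], [0, 0, 1.2, 0], [0, 0, 0.7, 0], [0, 0, 0.5, 0], [0, 0, 0, 0], [0, 0, 0, 0]]
  ]
}}

```text
clock: 43.98
ee_pos: [0.4604, -0.1093, 0.1192]
ee_rot: [[0.0, 1.0, 0.001], [1.0, -0.0, -0.0], [-0.0, 0.001, -1.0]]
contact_force: [0.4, -0.4, -1.8]
width: 0.0333
gripper_force: 45.4
```

Request:
{"op": "drive_tool", "data": {
  "targets": [
    [[0, 0, 0.3, 0], [0, 0, 0, 0], [0, 0, 0, 0]]
  ]
}}

```text
clock: 44.35
ee_pos: [0.4599, -0.1091, 0.1157]
ee_rot: [[0.001, 1.0, 0.0], [1.0, -0.001, 0.0], [0.0, 0.0, -1.0]]
contact_force: [-0.3, 0.7, -2.5]
width: 0.0329
gripper_force: 45.4
```

Request:
{"op": "drive_tool", "data": {
  "targets": [
    [[0, 0, 0.2, 0], [0, 0, 0, 0], [0, 0, 0, 0]]
  ]
}}

```text
clock: 44.72
ee_pos: [0.4603, -0.1094, 0.1142]
ee_rot: [[0.001, 1.0, 0.001], [1.0, -0.001, -0.0], [-0.0, 0.001, -1.0]]
contact_force: [-1.1, 0.1, 4.1]
width: 0.0328
gripper_force: 45.9
```

Seated. Releasing, rising clear, and moving off for a final look.

Request:
{"op": "drive_tool", "data": {
  "targets": [
    [[0, 0, 0.1, 0], [0, 0, 0, 0], [0, 0, 0, 0], [0, 0, 0, 0], [0, 0, -2, 0], [0, 0, -4, 0], [0, 0, -4, 0], [0, 0, -2, 0]]
  ],
  "fingers": 8.54
}}

```text
clock: 45.72
ee_pos: [0.461, -0.1095, 0.2351]
ee_rot: [[0.0, 1.0, 0.003], [1.0, -0.0, -0.001], [-0.001, 0.003, -1.0]]
contact_force: [-0.0, 0.3, -0.0]
width: 0.0853
gripper_force: 0.0
```

Request:
{"op": "drive_tool", "data": {
  "targets": [
    [[-5, 0, 0, 0], [-5, 0, 0, 0], [-5, 0, 0, 0], [-5, 0, 0, 0], [-5, -2, 0, 0], [-3, -2, 0, 0], [0, 0, 0, 0], [0, 0, 0, 0]]
  ]
}}

```text
clock: 46.72
ee_pos: [0.4199, -0.3887, 0.2325]
ee_rot: [[0.001, 1.0, 0.0], [1.0, -0.001, 0.001], [0.001, 0.0, -1.0]]
contact_force: [-0.5, 0.4, -0.9]
width: 0.0855
gripper_force: 0.0
```

```bash
cat > fin.py <<'E'
from h import *
from scipy.optimize import least_squares
np.set_printoptions(precision=4,suppress=True)
A={}
for n in('top','side'): shot(n,n+'5'); A[n]=cloud(n,np.load(n+'5.npy')).reshape(-1,3)
C={}
for k,(s,L,hl) in dict(long=((.4655,.144),.15,.118),short=((.4512,-.1485),.11,.08)).items():
    o=[]
    for n,p in A.items():
        q=p[(np.hypot(p[:,0]-s[0],p[:,1]-s[1])<L)&(p[:,2]>.06)&(p[:,2]<.074)]; y=q[:,1]-s[1]
        e1=np.median(q[y>hl-.025][:,:2],0) if (y>hl-.025).any() else None; e2=np.median(q[y<-hl+.025][:,:2],0)
        w=p[(np.hypot(p[:,0]-s[0],p[:,1]-s[1])<L)&(p[:,2]>.032)&(p[:,2]<.05)]
        rect=cv2.minAreaRect((p[(np.hypot(p[:,0]-s[0],p[:,1]-s[1])<L)&(p[:,2]>.032)&(p[:,2]<.043)][:,:2]*1000).astype(np.float32))
        print(k,n,'ends',e1,e2,'rect',rect); o.append((rect[0][0]/1000,rect[0][1]/1000,-np.radians(90-rect[2])))
    C[k]=np.mean(o,0); print(k,C[k])
for k,(cad,s,R,zs) in dict(shaker=('long',(.4655,.144),.034,(.06,.095)),mill=('long',(.4605,.063),.024,(.1,.122)),short=('long',(.4706,.227),.025,(.08,.108)),jar=('short',(.4413,-.1885),.029,(.05,.085)),tall=('short',(.4603,-.1094),.0235,(.06,.14))).items():
    for n,p in A.items():
        z=[]
        for lo,hi in (zs,(zs[0],sum(zs)/2),(sum(zs)/2,zs[1])):
            q=p[(np.hypot(p[:,0]-s[0],p[:,1]-s[1])<R+.015)&(p[:,2]>lo)&(p[:,2]<hi)]
            z.append(least_squares(lambda c:np.hypot(q[:,0]-c[0],q[:,1]-c[1])-R,s,loss='soft_l1',f_scale=.002).x if len(q)>9 else np.full(2,np.nan))
        d=z[0]-C[cad][:2]; a=C[cad][2]; loc=np.array([np.cos(a)*d[0]+np.sin(a)*d[1],-np.sin(a)*d[0]+np.cos(a)*d[1]])
        top=p[np.hypot(p[:,0]-s[0],p[:,1]-s[1])<.03][:,2]
        print(k,n,'local',loc,'tilt',np.linalg.norm(z[2]-z[1])/((zs[1]-zs[0])/2),'top',np.sort(top[top<.3])[-3:])
for k,s,R in(('tumbler',(.6397,-.0477),.0405),('wl',(.7155,.338),.035),('wr',(.7172,-.337),.035)):
    zr=(.08,.1) if k=='tumbler' else (.18,.22)
    for n,p in A.items():
        q=p[(np.hypot(p[:,0]-s[0],p[:,1]-s[1])<R+.02)&(p[:,2]>zr[0])&(p[:,2]<zr[1])]
        if len(q)>15: print(k,n,least_squares(lambda c:np.hypot(q[:,0]-c[0],q[:,1]-c[1])-R,s,loss='soft_l1',f_scale=.002).x)
a=cv2.imread('pics/top5.png')[110:350,110:450]; b=cv2.imread('pics/side5.png')[80:350,130:430]
b=cv2.resize(b,(267,240)); cv2.imwrite('pics/fin.png',cv2.resize(np.hstack([a,b]),(790,312)))
E
python3 fin.py
```

```text
long top ends [0.454  0.2611] [0.4564 0.0263] rect ((466.25048828125, 143.666015625), (242.28619384765625, 96.17776489257812), 86.32837677001953)
long side ends [0.4463 0.2625] [0.4487 0.0275] rect ((456.87078857421875, 145.25863647460938), (245.09840393066406, 81.78470611572266), 85.08565521240234)
long [ 0.4616  0.1445 -0.0749]
short top ends [ 0.4671 -0.0711] [ 0.4308 -0.2252] rect ((450.8049621582031, -150.60403442382812), (156.51426696777344, 97.38372802734375), 76.0262680053711)
short side ends [ 0.4345 -0.0629] [nan nan] rect ((429.4621276855469, -152.3077392578125), (63.02244567871094, 186.00189208984375), 10.681386947631836)
short [ 0.4401 -0.1515 -0.8141]
shaker top local [ 0.0031 -0.0021] tilt 0.1105201553715861 top [0.1187 0.119  0.1196]
shaker side local [ 0.0039 -0.0006] tilt 0.03750209668651416 top [0.1179 0.1183 0.1184]
mill top local [ 0.0036 -0.0806] tilt 0.042302913265759565 top [0.1385 0.1389 0.1394]
mill side local [ 0.0037 -0.0786] tilt 0.06089796471662373 top [0.1369 0.1371 0.1383]
short top local [0.0031 0.0834] tilt 0.08717402943030504 top [0.1693 0.1714 0.1716]
short side local [0.0023 0.086 ] tilt 0.025488321016964997 top [0.1687 0.1688 0.1701]
jar top local [ 0.0326 -0.0298] tilt 0.28393663764720944 top [0.1104 0.1104 0.1106]
jar side local [ 0.0292 -0.0235] tilt nan top [0.1074 0.1076 0.1077]
tall top local [-0.0174  0.043 ] tilt 0.2981139182712114 top [0.2174 0.2177 0.2181]
tall side local [-0.0183  0.0433] tilt 0.015919787477771986 top [0.2132 0.2142 0.2163]
tumbler top [ 0.6389 -0.0479]
tumbler side [ 0.6392 -0.0457]
wl top [0.715 0.337]
wr top [ 0.7173 -0.3383]
wr side [ 0.7174 -0.3357]
  return _methods._mean(a, axis=axis, dtype=dtype,
  ret = um.true_divide(
```

View pics/fin.png

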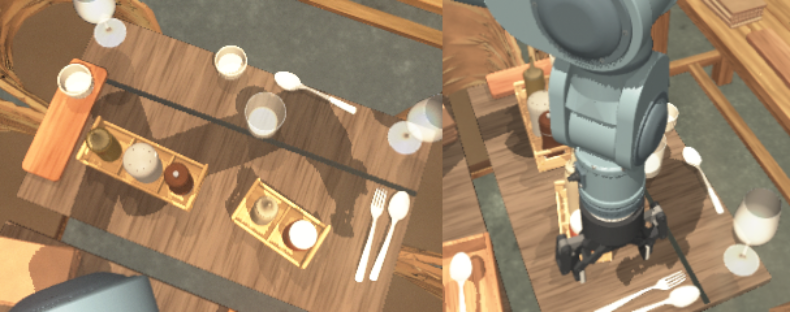

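In the final view, the long caddy holds the short bottle (100,140), shaker (142,162) and mill (180,178), and the short caddy holds the tall bottle (265,207) and jar (301,235). The side view of the short caddy is hidden by the arm, but the top view shows its pieces centred. Their top heights match standing on the bay floors. The glasses have moved 2 mm or less, and the arm is clear.

```bash
python3 -c "
from station import manip
print(manip.close_job())"
```

```text
the job is handed in; nothing more can be done
None
```

I handed the job in at about 47 s on the robot's clock: both caddies are filled as asked and the glasses stayed within about 2 mm of where they were; the judge's result was not shown, and the short caddy was checked from the top camera only.

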